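# Stand the toppled waste caddy up against the display board

### The arm

A 7-joint arm with a two-finger parallel gripper is mounted at the origin on the work surface. World frame = base frame: x ahead of the robot, y to its left, z up, the work surface at z = 0. Lengths are in m, angles in rad, forces in N, time in s.
With the tool pointing down it reaches from about 0.35 to 0.775 m from the base axis. Payload 3.1 kg.
Tool frame: the origin (TCP) lies where the fingers leave the gripper's body, on its centre line; the fingertips stand 73 mm ahead of it and the grasp point (between the pads) lies 54 mm ahead of it; z points along the fingers, y is the line along which they close (so a half turn about z gives the same grasp; the last joint's range is limited). The gripper opens to 85 mm and grips with 20 to 120 N. Pads are 22 mm wide; open, the fingers measure 114 mm over their backs; the gripper's body (76 mm by 85 mm) begins 54 mm behind the grasp point. The pads swing forward as they close: fully open they stand 13 mm farther back than shut.
Start: joints at [1.212, 0.311, 0.014, 1.512, -0.004, 1.319, -0.027], TCP at [0.171, -0.523, 0.304] pointing down, gripper open.
Joint ranges: [-2.7, 2.7], [-0.3, 1.91], [-1.27, 1.3], [0.12, 2.57], [-1.44, 4.58], [0.2, 2.03], [-3.05, 3.05]. Speed limits (rad/s): [2.79, 2.79, 3.14, 3.14, 3.14, 3.14, 3.14].

### API

Orientations are given as a unit quaternion [w, x, y, z].
In Python, from workcell import status, get_image, ticket gives the robot as it stands. The module is installed in compiled form; this text tells all that it offers.
- The arm moves only by the shell command python3 -m creep 'ROWS' [OPENING] [FORCE]. ROWS is JSON, one flat list of numbers, 6 for each row, row after row: the shift along the world's x, y, z in mm, then the turn, a rotation vector about the world's x, y, z in rad. In form: [x, y, z, wx, wy, wz, x, y, z, wx, wy, wz, ...]. A call has exactly 5 rows; each row is the pose to reach, as a shift and turn from the pose commanded when the call began; what a row does not reach only later rows make up. A row lasts 1/12 s, in which the tool goes at most 41.7 mm and 7.16 degrees, less where a joint would pass 70% of its speed; a pose out of reach is approached as far as the arm can. A call with a gripper value outside its range is refused whole. OPENING is the opening, from 0 (shut) to 1 (fully open), set as the call begins (- or left out, the last holds). The fingers move at their own pace and stop on an object; FORCE is the grip in N (left out, the last holds). Time passes only in rows, so rows that repeat a pose let the fingers close, or fill a call up. It gives the time, the measured TCP pose, the force, the opening and the grip force at its end, in the units of the state.
- status.read_state(): the state, without advancing time (a new reading comes with each control period).
- get_image(name): name is "scene" or "top" or "wrist"; returns a dict with "pixels" (384x512x3 uint8, red, green, blue), "range_z" (384x512 float32, m along the optical axis (not along the pixel's ray), 0 where there is no reading), "mtx" (3x3 intrinsics, pixels), "rvec" (rotation vector, rad) and "tvec" (3), from world to camera coordinates, as OpenCV has them; the wrist camera has in their place "T_tool_cam" (4x4, takes a point from camera to tool coordinates, whose origin is the TCP and whose axes are the flange's). Camera axes: x right, y down, z forward; pixel columns grow to the right and rows downward; lengths in m; the calibration is good to about 2 mm. A picture is of the moment at which its call begins: read the wrist's pose just before it.
- ticket.close_job(): hands the job in; it is judged then, once.
The state is a dict: "t": time; "qpos": joint angles; "dq": joint speeds; "joint_torque": joint torques, N m; "eef_pos": TCP position; "eef_rot": TCP orientation; "force": force on the tool from outside, world axes, zero at the start; "ft_torque": the same for the moment, N m; "finger_gap": opening from 0.0 (shut) to 1.0 (fully open); "gripper_force": force on a finger pad.
Only numpy, scipy, OpenCV 4.12 (cv2) and the standard library are available. Lean on these libraries where they do the work, as an engineer would, in place of code of your own. Each camera call takes 0.05 s, during which the arm holds its last target. There are 200 camera calls.

### The job

The little waste caddy has toppled onto its broad side with its round lid towards the leaning display board, and it is too wide to grasp. Push at its foot so that its lid works up the face of the board until it stands on its base again, then slide it back, with a light touch of no more than 6 N on the board, until its broad side stands square against the foot of the board, touching it. It is thin plastic: never press on it, or press it on the board, harder than 12 N, and leave the other things on the counter where they are.

Things in the scene. Friction and masses are not known exactly. Their poses are not given: they have to be found in the camera images.
- caddy_center (a point): the waste caddy, grey plastic, weighted base, about 0.3 kg. Standing: 122 mm tall, body 70 mm thick (x) by 100 mm wide (y) up to 68 mm, above it an overhanging collar and half-round lid. This point is its centre, 61 mm above the underside; z points from base to lid. It starts fallen on its +x broad side, z pointing roughly at the board and about 5 degrees upward
- caddy_lid (a point): middle of the caddy's half-round lid (it does not open): a barrel of 42 mm radius and 112 mm length along y; its axis, through this point, lies 80 mm above the caddy's underside. Sliding the caddy on the counter takes about 1.5 to 2.5 N; its lid slips easily on the panel. Axes as the caddy's
- caddy_foot (a point): middle of the caddy's base edge on its +x side (in its underside, 35 mm from the middle line), the edge on which it lies and about which it turns as it stands up. The centre of mass is 31 mm above the underside, so it falls onto its base by itself once z is raised more than about 42 degrees above level. Axes as the caddy's
- board: the display board's rails, fixed to the counter. In their slots is clamped a flat smooth panel 360 mm wide, 250 mm high, leaning back 20 degrees. Origin: on the counter, middle of the panel's front foot line if clamped fully forward; its real foot line lies 0 to 12 mm further along x, unmeasured, so feel for it. x is level, square to the foot line, into the board; y runs along it; z is up
- rock_grey: bystander: grey lump of rock about 75 x 55 x 50 mm near one end of the board; origin under its middle
- rock_dark: bystander: dark lump of rock about 60 x 50 x 42 mm near the other end of the board; origin under its middle
- rock_slab: bystander: flat brownish rock about 110 x 75 x 40 mm; origin under its middle
- crystals: bystander: cluster of clear crystals 60 mm across, 50 mm high; origin under its middle
- streak_plate: bystander: white ceramic plate 70 x 50 x 8 mm; origin under its middle
- lens: bystander: small black hand lens lying flat, 90 mm long, 12 mm thick; origin under the middle of its glass
There are look-alikes about, which are no part of the job. Leave any red or turquoise look-alike of the part that bears caddy_center alone.

How it is judged:
On the way, in this order (a step that is already met when the one before it is completed fails the run):
1. the caddy is propped up on the board: its lid bears on the panel with its top raised at least 25 degrees (angle between caddy_center's own z axis and vertical between 0.5 and 1.13 rad and contact force between caddy and board above 0.2 N), for 0.1 s.
2. the caddy stands upright on its base (angle between caddy_center's own z axis and vertical below 0.05 rad), for 0.3 s.
At the end, for the whole second after the job is handed in: The caddy stands upright on its base (within 0.05 rad), within 150 mm of the board's middle, a broad side square to the board (within 0.06 rad) and touching its foot (gap under 2 mm: centre less than 37 mm in front of the panel's real foot line), at rest (angle between caddy_center's own z axis and vertical below 0.05 rad and height (world z) of caddy_center below 0.066 m and x of caddy_center in the frame of panel above -0.037 m and y of caddy_center in the frame of board between -0.15 and 0.15 m and angle between the x axis of caddy_center and the x axis of board, either way round below 0.06 rad and linear speed of caddy below 0.02 m/s).
It fails at once if the robot presses on the caddy harder than 12 N (contact force between caddy and the fingers above 12 N or contact force between caddy and the arm above 12 N).
It fails at once if the caddy is pressed on the board harder than 12 N (contact force between caddy and board above 12 N).
It fails at once if the standing caddy is pressed on the board harder than 6 N (angle between caddy_center's own z axis and vertical below 0.1 rad and contact force between caddy and board above 6 N).
It fails at once if another thing on the counter is moved more than 20 mm (distance of any of rock_grey, rock_dark, rock_slab, crystals, streak_plate, lens from where it was at the start of the episode above 0.02 m).
It also fails if it takes over 58 s, if anything falls off the work surface, if the arm or the gripper's body presses on something with over 40 N, if the wrist force passes 120 N, or if a joint passes its speed limit or range.

## Working session

There is one attempt and no reset: what is moved stays moved. The work goes in short steps, Python scripts to look and compute and a shell command to move; the robot and the scene stay as the last step left them, time stands still between calls to the robot, and variables do not carry over. Pictures are saved under pics/ and viewed, at most 10 in all, crops included, and the job is handed in when it is done.

```bash
mkdir -p pics; cat > h.py <<'E'
import numpy as np, cv2
from workcell import status, get_image, ticket
def save(im,name,crop=None,scale=1):
    p=im["pixels"][:,:,::-1]
    if crop: x0,y0,x1,y1=crop; p=p[y0:y1,x0:x1]
    cv2.imwrite("pics/"+name,cv2.resize(p,None,fx=scale,fy=scale,interpolation=cv2.INTER_CUBIC))
def cloud(im):
    z=im["range_z"]; K=im["mtx"]; v,u=np.mgrid[:z.shape[0],:z.shape[1]]
    c=np.stack([(u-K[0,2])/K[0,0]*z,(v-K[1,2])/K[1,1]*z,z],-1)
    R=cv2.Rodrigues(np.array(im["rvec"],float))[0]
    w=(c-np.array(im["tvec"]).ravel())@R
    w[z==0]=np.nan
    return w
E
python3 - <<'E'
from h import *
s=status.read_state(); print({k:np.round(v,3) for k,v in s.items()})
for n in("scene","top"):
    im=get_image(n); save(im,n+"0.png",scale=1.5); np.savez(n+"0.npz",w=cloud(im),p=im["pixels"])
E
```

```text
{'t': np.float64(0.0), 'qpos': array([ 1.212,  0.312,  0.014,  1.513, -0.004,  1.319, -0.027]), 'dq': array([-0.   ,  0.001,  0.   , -0.001,  0.001, -0.001, -0.001]), 'joint_torque': array([-0.0000e+00, -3.7992e+01,  1.4600e-01, -2.3059e+01,  1.2000e-02,
        1.3000e-02, -0.0000e+00]), 'eef_pos': array([ 0.171, -0.522,  0.303]), 'eef_rot': array([-0.001,  0.987,  0.158, -0.   ]), 'force': array([-0.582, -0.293,  0.762]), 'ft_torque': array([-0.008, -0.03 ,  0.002]), 'gripper_force': np.float64(0.0), 'finger_gap': np.float64(1.0)}
```

View pics/scene0.png

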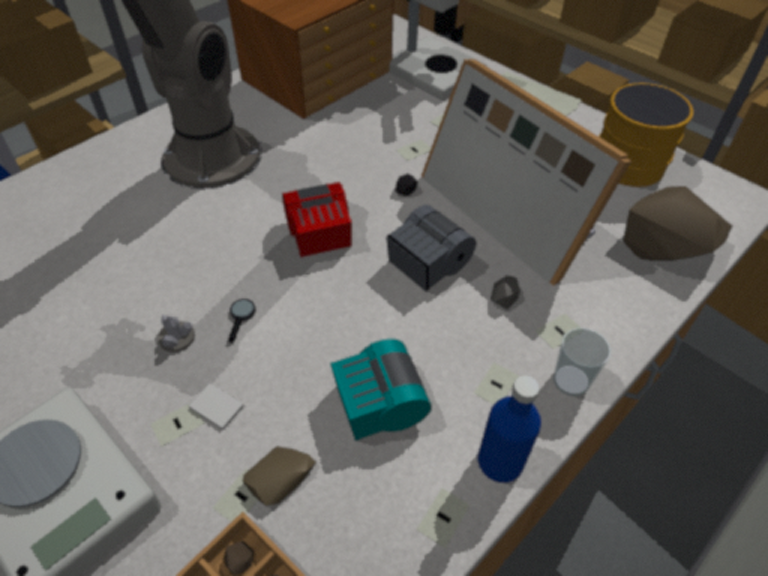

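View pics/top0.png

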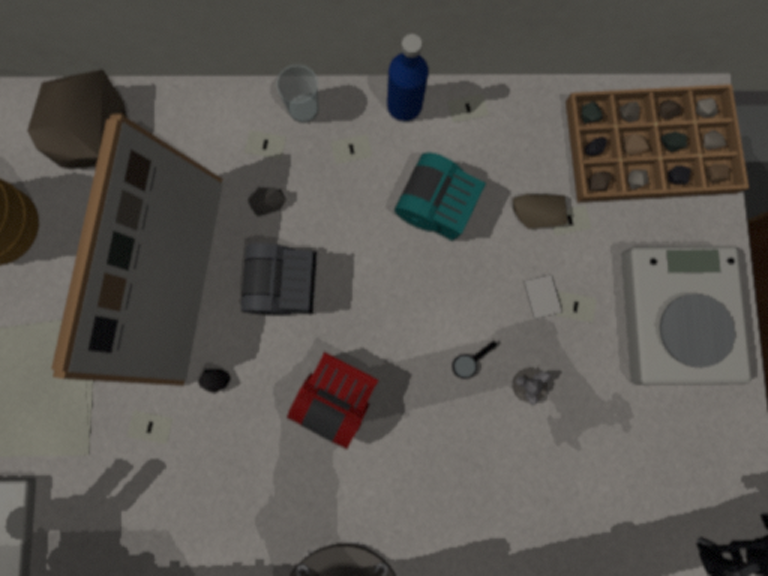

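The scene picture shows three caddies: grey at scene (430,245) and top (280,278), red at scene (318,218), and turquoise at scene (382,388). I choose the grey one, whose lid faces the board. The bystanders near it are rock_grey at top (267,199) and rock_dark at top (214,379). Next I check it in a crop and measure the geometry.

```bash
python3 - <<'E'
from h import *
T=np.load("top0.npz"); w=T["w"]; p=T["p"]
cv2.imwrite("pics/crop1.png",cv2.resize(p[100:275,40:240,::-1],None,fx=3.4,fy=3.4,interpolation=cv2.INTER_CUBIC))
def at(u,v): return np.round(w[int(v/1.5),int(u/1.5)],3)   # coordinates in enlarged picture
for n,u,v in [("grey lid",262,275),("grey lidtop end",262,240),("lid bottom end",262,312),("base edge",313,280),("panel c",150,250),("rock_grey",267,199),("rock_dark",214,379),("red",330,400),("turq",440,195),("counter",350,250)]: print(n,at(u,v))
# panel plane fit
q=np.array([[130,220],[205,180],[195,370],[100,370],[180,250],[150,340]])/1.5
m=np.zeros(w.shape[:2],np.uint8); cv2.fillPoly(m,[np.int32(np.array([[125,130],[212,182],[183,375],[75,368]])/1.5)],1)
P=w[(m>0)&np.isfinite(w[...,0])]
for _ in range(4):
    c=P.mean(0); n=np.linalg.svd(P-c,full_matrices=False)[2][2]; d=(P-c)@n; P=P[abs(d)<max(2*d.std(),.002)]
n*=np.sign(n[2]); print("panel n",n,"tilt",np.degrees(np.arcsin(n[2])),"rms",d.std())
h=n[:2]/np.linalg.norm(n[:2]); bx=-h; off=(c@n)/np.linalg.norm(n[:2]); print("board x dir",bx,"yaw",np.arctan2(bx[1],bx[0]),"foot line pos along bx",-off)
by=np.array([-bx[1],bx[0]]); print("y range along by",np.percentile(P[:,:2]@by,[0.5,99.5]), "zrange",P[:,2].min(),P[:,2].max())
# caddy cloud
m[:]=0; cv2.fillPoly(m,[np.int32(np.array([[238,230],[325,230],[325,322],[238,322]])/1.5)],1)
C=w[(m>0)&(w[...,2]>.03)]
r=cv2.minAreaRect((C[:,:2]*1000).astype(np.float32)); print("caddy rect",r, "z max",C[:,2].max(), np.percentile(C[:,2],[5,50,95]))
b=np.c_[C[:,:2]@bx,C[:,:2]@by]; print("in board dirs",np.percentile(b,[1,99],axis=0))
E
```

```text
grey lid [0.549 0.128 0.082]
grey lidtop end [ 0.629  0.145 -0.003]
lid bottom end [0.491 0.133 0.05 ]
base edge [0.543 0.045 0.069]
panel c [0.582 0.291 0.137]
rock_grey [0.696 0.129 0.032]
rock_dark [0.381 0.215 0.033]
red [0.345 0.014 0.077]
turq [ 0.684 -0.172  0.079]
counter [ 0.609 -0.016  0.002]
panel n [-0.14154482 -0.92935516  0.34097514] tilt 19.93629613944969 rms 0.000945704339292328
board x dir [0.15056801 0.98859965] yaw 1.4196535158059045 foot line pos along bx 0.32542957915902454
y range along by [-0.6847197  -0.34098101] zrange 0.00566950894415948 0.23189772015271778
caddy rect ((543.7094116210938, 101.79763793945312), (123.61038208007812, 114.75216674804688), 85.98388671875) z max 0.08892184755090929 [0.06250474 0.07484243 0.08554377]
in board dirs [[ 0.12109538 -0.57677561]
 [ 0.24234422 -0.4642869 ]]
```

View pics/crop1.png

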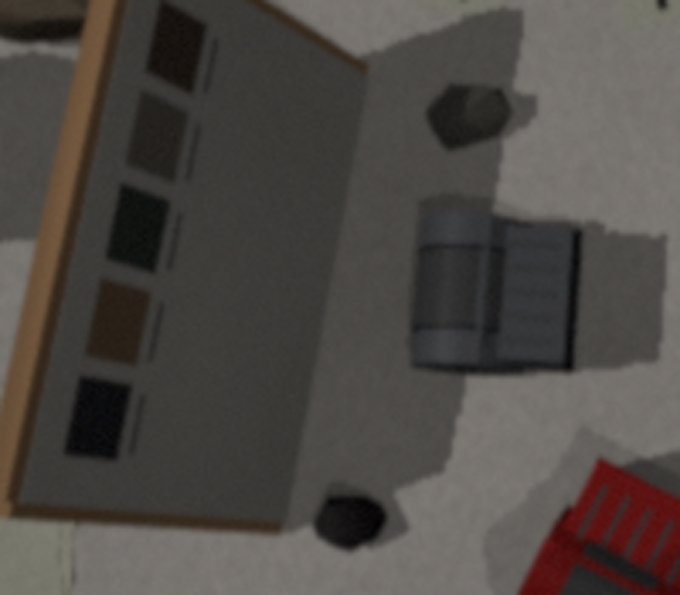

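The crop confirms that the grey caddy lies with its lid, crop (450,285), towards the panel and its base edge at (575,300), turned about 5° off square. I'll move in above and behind the base, fingers parallel to the board.

```bash
python3 -m creep '[18,24,-3,0,0,0.055,36,48,-6,0,0,0.11,54,72,-9,0,0,0.165,72,96,-12,0,0,0.22,90,120,-13,0,0,0.275]' 0.65 20
python3 -m creep '[18,24,-3,0,0,0.055,36,48,-6,0,0,0.11,54,72,-9,0,0,0.165,72,96,-12,0,0,0.22,90,120,-13,0,0,0.275]'
python3 -m creep '[18,24,-3,0,0,0.055,36,48,-6,0,0,0.11,54,72,-9,0,0,0.165,72,96,-12,0,0,0.22,90,120,-13,0,0,0.275]'
python3 -m creep '[18,24,-3,0,0,0.055,36,48,-6,0,0,0.11,54,72,-9,0,0,0.165,72,96,-12,0,0,0.22,88,122,-13,0,0,0.275]'
```

```text
t: 0.52
eef_pos: [0.2617, -0.4009, 0.2899]
eef_rot: [-0.001, 0.956, 0.293, -0.0]
force: [0.7, 0.7, -0.3]
finger_gap: 0.65
gripper_force: 0.0
t: 0.93
eef_pos: [0.3515, -0.281, 0.2771]
eef_rot: [-0.001, 0.907, 0.421, -0.0]
force: [1.0, -0.9, 0.0]
finger_gap: 0.648
gripper_force: 0.0
t: 1.35
eef_pos: [0.4414, -0.1612, 0.2641]
eef_rot: [-0.001, 0.841, 0.542, -0.001]
force: [0.5, -0.1, -0.7]
finger_gap: 0.655
gripper_force: 0.0
t: 1.77
eef_pos: [0.5297, -0.04, 0.2509]
eef_rot: [-0.0, 0.759, 0.651, -0.001]
force: [0.2, -0.7, -0.1]
finger_gap: 0.651
gripper_force: 0.0
```

```bash
python3 -m creep '[0,0,-5,0.119,-0.018,0,0,0,-10,0.237,-0.036,0,0,0,-15,0.356,-0.054,0,0,0,-20,0.475,-0.072,0,0,0,-25,0.593,-0.09,0]'
python3 -m creep '[0,0,-25,0.05,-0.008,0,0,0,-55,0.099,-0.015,0,0,0,-85,0.099,-0.015,0,0,0,-115,0.099,-0.015,0,0,0,-135,0.099,-0.015,0]'
python3 - <<'E'
from h import *
s=status.read_state(); print(s["qpos"])
im=get_image("scene"); save(im,"s1.png",(180,60,440,260),3)
E
```

```text
t: 2.18
eef_pos: [0.5297, -0.0412, 0.2272]
eef_rot: [-0.193, 0.725, 0.621, 0.226]
force: [0.3, 1.7, -0.6]
finger_gap: 0.647
gripper_force: 0.0
t: 2.6
eef_pos: [0.5276, -0.0413, 0.0883]
eef_rot: [-0.225, 0.714, 0.61, 0.258]
force: [0.0, -0.1, -0.1]
finger_gap: 0.652
gripper_force: 0.0
[ 0.85055899  0.73620035 -0.63659285  1.78972775 -0.35932263  0.8901427
  0.415226  ]
```

View pics/s1.png

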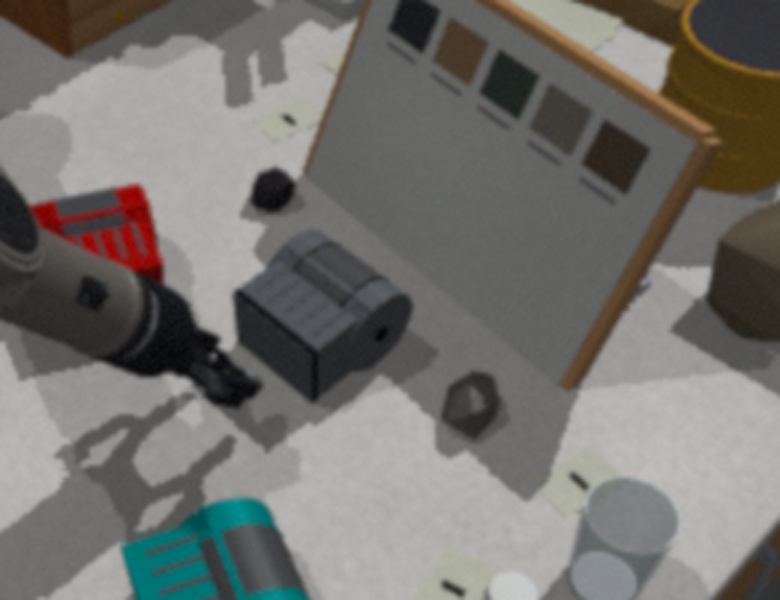

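The gripper is behind the caddy's base, with fingertips at crop (240,390) and the base face at (280,340), clear of everything. Now I feel for the counter.

```bash
python3 -m creep '[0,0,-6,0,0,0,0,0,-12,0,0,0,0,0,-18,0,0,0,0,0,-19,0,0,0,0,0,-20,0,0,0]' | grep -E "eef_pos|force:"
python3 -m creep '[0,0,-1,0,0,0,0,0,-2,0,0,0,0,0,-3,0,0,0,0,0,-3,0,0,0,0,0,-3,0,0,0]' | grep -E "eef_pos|force:"
```

```text
eef_pos: [0.5299, -0.0407, 0.0726]
force: [-0.2, -0.2, 0.1]
gripper_force: 0.0
eef_pos: [0.5294, -0.0407, 0.069]
force: [-0.4, 0.1, -0.6]
gripper_force: 0.0
```

```bash
python3 -m creep '[0,0,-1,0,0,0,0,0,-2,0,0,0,0,0,-3,0,0,0,0,0,-3,0,0,0,0,0,-3,0,0,0]' | grep -E "eef_pos|force:"
python3 -m creep '[0,0,-1,0,0,0,0,0,-2,0,0,0,0,0,-2,0,0,0,0,0,-2,0,0,0,0,0,-2,0,0,0]' | grep -E "eef_pos|force:"
python3 -m creep '[0,0,-1,0,0,0,0,0,-2,0,0,0,0,0,-2,0,0,0,0,0,-2,0,0,0,0,0,-2,0,0,0]' | grep -E "eef_pos|force:"
```

```text
eef_pos: [0.5293, -0.0406, 0.0658]
force: [-0.2, 0.0, 0.2]
gripper_force: 0.0
eef_pos: [0.5294, -0.0406, 0.0639]
force: [-0.4, 0.2, 0.4]
gripper_force: 0.0
eef_pos: [0.5293, -0.0406, 0.0619]
force: [-1.1, 0.1, 0.2]
gripper_force: 0.0
```

```bash
for i in 1; do
python3 -m creep '[0.6,4,0,0,0,0,1.2,7.9,0,0,0,0,1.8,11.9,0,0,0,0,2.4,15.8,0,0,0,0,3,19.8,0,0,0,0]' | grep -E "eef_pos|^force:"
python3 -m creep '[0.6,4,0,0,0,0,1.2,7.9,0,0,0,0,1.8,11.9,0,0,0,0,2.4,15.8,0,0,0,0,3,19.8,0,0,0,0]' | grep -E "eef_pos|^force:"
python3 -m creep '[0.6,4,0,0,0,0,1.2,7.9,0,0,0,0,1.8,11.9,0,0,0,0,2.4,15.8,0,0,0,0,3,19.8,0,0,0,0]' | grep -E "eef_pos|^force:"
python3 -m creep '[0.6,4,0,0,0,0,1.2,7.9,0,0,0,0,1.8,11.9,0,0,0,0,2.4,15.8,0,0,0,0,3,19.8,0,0,0,0]' | grep -E "eef_pos|^force:"
done
```

```text
eef_pos: [0.5324, -0.02, 0.062]
force: [-0.3, -0.6, -0.4]
eef_pos: [0.5353, -0.001, 0.0617]
force: [-0.6, -1.0, 0.5]
eef_pos: [0.5385, 0.019, 0.0618]
force: [0.1, -1.0, -0.7]
eef_pos: [0.5414, 0.039, 0.0619]
force: [0.9, -0.2, -0.7]
```

```bash
cat >> h.py <<'E'
bx=np.array([.15057,.98860]); by=np.array([-.98860,.15057])
def caddy(name="top",zmin=.03,lo=.1,hi=.345,b0=-.60,b1=-.43):
    im=get_image(name); w=cloud(im); p=im["pixels"]
    a=np.stack([w[...,:2]@bx,w[...,:2]@by,w[...,2]],-1)
    return im,a
E
python3 - <<'E'
from h import *
im,a=caddy(); save(im,"t2.png",(60,110,260,260),4)
s=status.read_state(); print(s["eef_pos"][:2]@bx,s["eef_pos"][:2]@by)
E
```

```text
0.12126103962109967 -0.5290578222897492
```

View pics/t2.png

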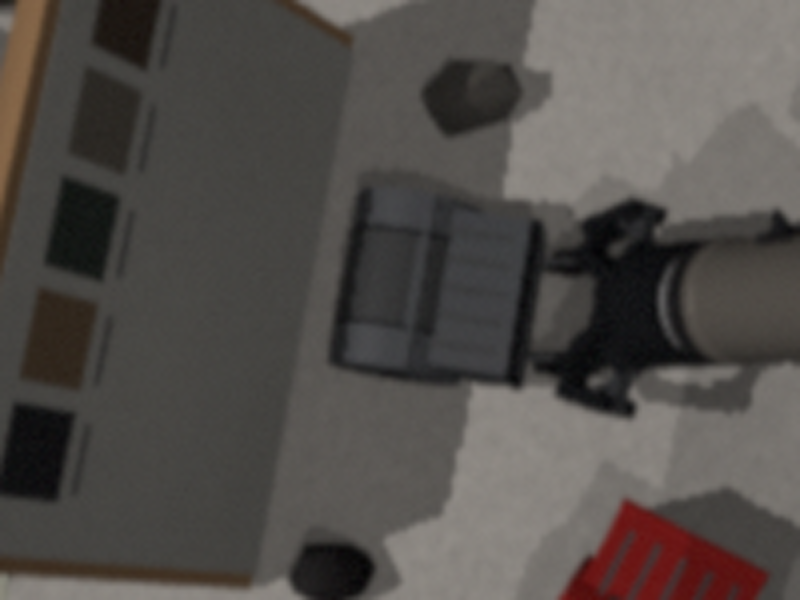

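The base edge is now square to the board (edge (540,220)–(515,380), foot line (350,40)–(258,580)), and the lid is still about 40 mm from the panel. I keep pushing.

```bash

python3 -m creep '[0.5,3.2,0,0,0,0,1,6.4,0,0,0,0,1.5,9.6,0,0,0,0,2,12.8,0,0,0,0,2.4,16,0,0,0,0]' | grep -E "eef_pos|^force:"
python3 -m creep '[0.5,3.2,0,0,0,0,1,6.4,0,0,0,0,1.5,9.6,0,0,0,0,2,12.8,0,0,0,0,2.4,16,0,0,0,0]' | grep -E "eef_pos|^force:"
python3 -m creep '[0.3,2,0,0,0,0,0.6,4,0,0,0,0,0.9,6,0,0,0,0,1.2,8,0,0,0,0,1.5,10,0,0,0,0]' | grep -E "eef_pos|^force:"
python3 -m creep '[0.3,2,0,0,0,0,0.6,4,0,0,0,0,0.9,6,0,0,0,0,1.2,8,0,0,0,0,1.5,10,0,0,0,0]' | grep -E "eef_pos|^force:"
python3 -m creep '[0.3,2,0,0,0,0,0.6,4,0,0,0,0,0.9,6,0,0,0,0,1.2,8,0,0,0,0,1.5,10,0,0,0,0]' | grep -E "eef_pos|^force:"
```

```text
eef_pos: [0.5439, 0.0548, 0.0619]
force: [-0.1, -1.4, -0.1]
eef_pos: [0.5463, 0.0709, 0.0619]
force: [-0.8, -2.3, 0.3]
eef_pos: [0.5478, 0.0806, 0.0619]
force: [-0.3, -1.7, 1.1]
eef_pos: [0.5495, 0.0896, 0.0615]
force: [-0.0, -2.4, 0.3]
eef_pos: [0.5504, 0.1011, 0.0617]
force: [-0.5, -1.9, -2.2]
```

```bash
cat >> h.py <<'E'
def prof():
    im,a=caddy(); m=(a[...,1]>-.565)&(a[...,1]<-.485)&(a[...,2]>.02)&(a[...,0]>.12)&(a[...,0]<.36)
    q=a[m]; 
    for b in np.arange(.12,.36,.01):
        z=q[(q[:,0]>=b)&(q[:,0]<b+.01),2]
        if len(z)>4: print(f"{b+.005:.3f} {np.median(z)*1000:.0f}",end=" | ")
    print(); return im
E
python3 - <<'E'
from h import *
im=prof()
E
```

```text
0.125 177 | 0.135 156 | 0.145 157 | 0.155 144 | 0.165 133 | 0.175 94 | 0.185 74 | 0.195 70 | 0.205 54 | 0.215 66 | 0.225 68 | 0.235 72 | 0.245 76 | 0.255 80 | 0.265 84 | 0.275 93 | 0.285 99 | 0.295 102 | 0.305 103 | 0.315 101 | 0.325 97 | 0.335 89 | 0.345 66 | 0.355 82 |
```

The tilt is about 21° and the geometry matches. I push on to about 33° and hold.

```bash

python3 -m creep '[0.2,1.4,0,0,0,0,0.4,2.8,0,0,0,0,0.6,4.2,0,0,0,0,0.9,5.6,0,0,0,0,1.1,7,0,0,0,0]' | grep -E "eef_pos|^force:"
python3 -m creep '[0.2,1.4,0,0,0,0,0.4,2.8,0,0,0,0,0.6,4.2,0,0,0,0,0.9,5.6,0,0,0,0,1.1,7,0,0,0,0]' | grep -E "eef_pos|^force:"
python3 -m creep '[0,0,0,0,0,0,0,0,0,0,0,0,0,0,0,0,0,0,0,0,0,0,0,0,0,0,0,0,0,0]' | grep -E "eef_pos|^force:"
python3 - <<'E'
from h import *
im=prof()
E
```

```text
eef_pos: [0.5518, 0.1078, 0.0619]
force: [-0.7, -1.6, -1.9]
eef_pos: [0.5529, 0.1148, 0.0619]
force: [-0.9, -1.8, -1.4]
eef_pos: [0.5529, 0.1149, 0.0622]
force: [-0.0, -0.5, -0.4]
0.125 192 | 0.135 185 | 0.145 172 | 0.155 157 | 0.165 150 | 0.175 138 | 0.185 128 | 0.195 85 | 0.205 73 | 0.215 58 | 0.225 60 | 0.235 67 | 0.245 74 | 0.255 80 | 0.265 87 | 0.275 101 | 0.285 109 | 0.295 114 | 0.305 115 | 0.315 115 | 0.325 112 | 0.335 105 | 0.345 96 | 0.355 85 |
```

It is now propped at about 33–34° and bearing on the panel. Before pushing it past the balance point I tilt the tool 10° further, pivoting about the contact edge, so that the fingers lie flatter than the underside.

```bash

python3 -m creep '[-0.2,-1.4,-1.4,0.035,-0.005,0,-0.4,-2.8,-2.8,0.069,-0.0105,0,-0.6,-4.2,-4.2,0.104,-0.016,0,-0.9,-5.7,-5.6,0.138,-0.021,0,-1.1,-7.1,-7,0.173,-0.026,0]' | grep -E "eef_pos|^force:"
python3 -m creep '[0.2,1.2,0,0,0,0,0.4,2.4,0,0,0,0,0.5,3.6,0,0,0,0,0.7,4.8,0,0,0,0,0.9,6,0,0,0,0]' | grep -E "eef_pos|^force:"
python3 - <<'E'
from h import *
im=prof()
E
```

```text
eef_pos: [0.5522, 0.1075, 0.0553]
force: [0.1, -0.8, 0.4]
eef_pos: [0.5527, 0.1137, 0.0549]
force: [-0.3, -0.9, -2.4]
0.125 155 | 0.135 140 | 0.145 140 | 0.155 130 | 0.165 122 | 0.175 87 | 0.185 80 | 0.195 71 | 0.205 65 | 0.215 53 | 0.225 54 | 0.235 61 | 0.245 70 | 0.255 78 | 0.265 87 | 0.275 103 | 0.285 112 | 0.295 118 | 0.305 120 | 0.315 120 | 0.325 117 | 0.335 111 | 0.345 103 | 0.355 88 |
```

The tilt is about 40°. I push on slightly past balance and check.

```bash

python3 -m creep '[0.2,1.2,0,0,0,0,0.4,2.4,0,0,0,0,0.5,3.6,0,0,0,0,0.7,4.8,0,0,0,0,0.9,6,0,0,0,0]' | grep -E "eef_pos|^force:"
python3 - <<'E'
from h import *
im=prof()
E
```

```text
eef_pos: [0.5535, 0.1195, 0.0548]
force: [-0.8, -2.4, -2.2]
0.125 158 | 0.135 142 | 0.145 141 | 0.155 136 | 0.165 127 | 0.175 119 | 0.185 84 | 0.195 78 | 0.205 67 | 0.215 59 | 0.225 50 | 0.235 53 | 0.245 64 | 0.255 75 | 0.265 86 | 0.275 105 | 0.285 115 | 0.295 121 | 0.305 124 | 0.315 124 | 0.325 121 | 0.335 117 | 0.345 108 | 0.355 88 |
```

The tilt is about 46–47°, past balance. I let it down on the retreating fingers.

```bash

python3 -m creep '[-0.5,-3,0,0,0,0,-0.9,-6,0,0,0,0,-1.4,-9,0,0,0,0,-1.8,-12,0,0,0,0,-2.3,-15,0,0,0,0]' | grep -E "eef_pos|^force:"
python3 -m creep '[-0.5,-3,0,0,0,0,-0.9,-6,0,0,0,0,-1.4,-9,0,0,0,0,-1.8,-12,0,0,0,0,-2.3,-15,0,0,0,0]' | grep -E "eef_pos|^force:"
python3 - <<'E'
from h import *
im=prof()
E
```

```text
eef_pos: [0.5514, 0.1041, 0.0551]
force: [0.2, -0.2, -0.1]
eef_pos: [0.549, 0.0891, 0.0548]
force: [0.4, -0.3, -0.8]
0.125 135 | 0.135 126 | 0.145 118 | 0.155 84 | 0.165 77 | 0.175 68 | 0.185 57 | 0.195 48 | 0.205 38 | 0.215 34 | 0.225 46 | 0.235 66 | 0.245 101 | 0.255 118 | 0.265 125 | 0.275 128 | 0.285 129 | 0.295 127 | 0.305 123 | 0.315 115 | 0.325 105 | 0.345 57 | 0.355 82 |
```

```bash

python3 -m creep '[-0.5,-3,0,0,0,0,-0.9,-6,0,0,0,0,-1.4,-9,0,0,0,0,-1.8,-12,0,0,0,0,-2.3,-15,0,0,0,0]' | grep -E "eef_pos|^force:"
python3 -m creep '[-0.3,-2,0,0,0,0,-0.6,-4,0,0,0,0,-0.9,-6,0,0,0,0,-1.2,-8,0,0,0,0,-1.5,-10,0,0,0,0]' | grep -E "eef_pos|^force:"
python3 -m creep '[-0.5,-3,0,0,0,0,-0.9,-6,0,0,0,0,-1.4,-9,0,0,0,0,-1.8,-12,0,0,0,0,-2.3,-15,0,0,0,0]' | grep -E "eef_pos|^force:"
python3 -m creep '[-0.5,-3,0,0,0,0,-0.9,-6,0,0,0,0,-1.4,-9,0,0,0,0,-1.8,-12,0,0,0,0,-2.3,-15,0,0,0,0]' | grep -E "eef_pos|^force:"
python3 - <<'E'
from h import *
im=prof(); save(im,"t3.png",(60,110,260,260),4)
s=status.read_state(); print(s["t"],s["eef_pos"][:2]@bx,s["eef_pos"][:2]@by)
E
```

```text
eef_pos: [0.5467, 0.0741, 0.0549]
force: [0.5, -0.3, -0.2]
eef_pos: [0.5451, 0.0645, 0.055]
force: [-0.5, -0.3, -0.1]
eef_pos: [0.5429, 0.0491, 0.0549]
force: [-1.0, 1.4, -0.5]
eef_pos: [0.5406, 0.0342, 0.0549]
force: [0.5, -0.3, 0.7]
0.125 65 | 0.135 52 | 0.145 42 | 0.155 33 | 0.165 26 | 0.205 91 | 0.215 105 | 0.225 116 | 0.235 120 | 0.245 122 | 0.255 121 | 0.265 117 | 0.275 112 | 0.285 102 | 0.335 30 | 0.345 55 | 0.355 82 | 
13.8333 0.11431865824353601 -0.5295197733897878
```

View pics/t3.png

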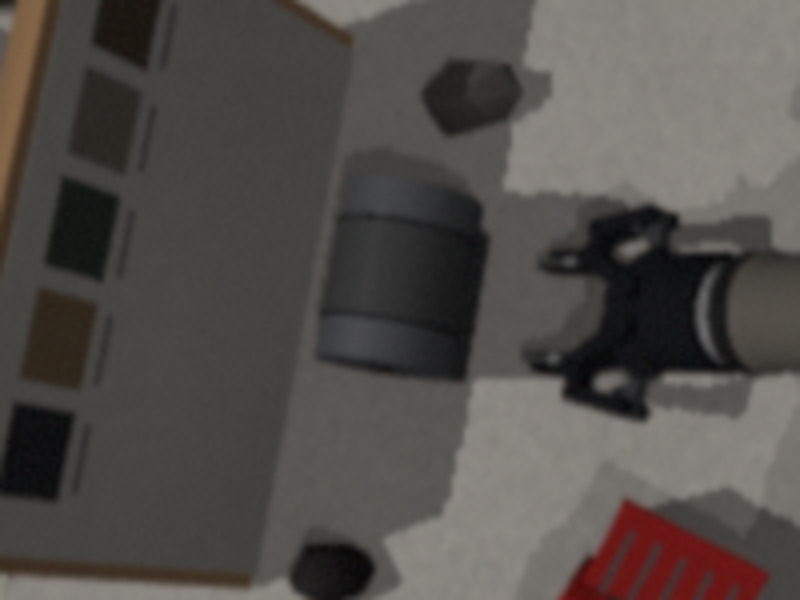

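It stands upright about 44 mm from the panel foot, with the lid spanning (320–490, 175–380). I check its lateral centre and yaw numerically before pushing.

```bash
cat >> h.py <<'E'
def lid():
    im,a=caddy(); m=(a[...,2]>.095)&(a[...,2]<.135)&(a[...,0]>.19)&(a[...,0]<.345)&(a[...,1]>-.62)&(a[...,1]<-.42)
    m=cv2.morphologyEx(m.astype(np.uint8),cv2.MORPH_OPEN,np.ones((3,3)))
    n,l,st,_=cv2.connectedComponentsWithStats(m); k=1+np.argmax(st[1:,4]); q=a[l==k]
    top=q[q[:,2]>.112]; print("axis bx",np.median(top[:,0]),"by",np.percentile(q[:,1],[1,50,99]),"ztop",np.percentile(q[:,2],98))
    s=np.array([[y,np.median(top[abs(top[:,1]-y)<.006,0])] for y in np.arange(-.57,-.46,.012) if (abs(top[:,1]-y)<.006).sum()>5])
    print("yaw err (slope)",np.polyfit(s[:,0],s[:,1],1)[0]); print(cv2.minAreaRect((q[:,:2]*1000).astype(np.float32)))
    return im
E
python3 -c "
from h import *
lid()"
```

```text
axis bx 0.24452365953024072 by [-0.5817691  -0.52531275 -0.47128782] ztop 0.12366979351429773
yaw err (slope) 0.0018714184292877452
((246.66134643554688, -527.103271484375), (112.61824798583984, 79.41383361816406), 89.76619720458984)
```

It is square (yaw error 0.002 rad) and centred at by −0.526, with about 45 mm to go. I push it along, then creep.

```bash

python3 -m creep '[0.8,5,0,0,0,0,1.5,10,0,0,0,0,2.3,15,0,0,0,0,3,20,0,0,0,0,3.8,24.7,0,0,0,0]' | grep -E "eef_pos|^force:"
python3 -m creep '[0.4,2.4,0,0,0,0,0.7,4.8,0,0,0,0,1.1,7.2,0,0,0,0,1.5,9.6,0,0,0,0,1.8,11.9,0,0,0,0]' | grep -E "eef_pos|^force:"
python3 -m creep '[0.4,2.4,0,0,0,0,0.7,4.8,0,0,0,0,1.1,7.2,0,0,0,0,1.5,9.6,0,0,0,0,1.8,11.9,0,0,0,0]' | grep -E "eef_pos|^force:"
python3 -m creep '[0.4,2.4,0,0,0,0,0.7,4.8,0,0,0,0,1.1,7.2,0,0,0,0,1.5,9.6,0,0,0,0,1.8,11.9,0,0,0,0]' | grep -E "eef_pos|^force:"
python3 -c "
from h import *
lid()"
```

```text
eef_pos: [0.5442, 0.0605, 0.0551]
force: [0.2, -0.0, -1.1]
eef_pos: [0.5463, 0.0711, 0.0549]
force: [-0.0, -0.3, 0.9]
eef_pos: [0.5481, 0.0829, 0.0548]
force: [0.7, -0.6, 1.2]
eef_pos: [0.5497, 0.0951, 0.0548]
force: [-0.6, -0.4, -0.5]
axis bx 0.2669464846465147 by [-0.58163363 -0.52500159 -0.47099927] ztop 0.12371295165488103
yaw err (slope) 0.0038980643411818507
((269.302001953125, -526.8186645507812), (79.27251434326172, 112.58491516113281), 0.4648999869823456)
```

```bash

python3 -m creep '[0.4,2.4,0,0,0,0,0.7,4.8,0,0,0,0,1.1,7.2,0,0,0,0,1.5,9.6,0,0,0,0,1.8,11.9,0,0,0,0]' | grep -E "eef_pos|^force:"
python3 -m creep '[0.2,1,0,0,0,0,0.3,2,0,0,0,0,0.5,3,0,0,0,0,0.6,4,0,0,0,0,0.8,5,0,0,0,0]' | grep -E "eef_pos|^force:"
python3 -m creep '[0.1,0.4,0,0,0,0,0.1,0.8,0,0,0,0,0.2,1.2,0,0,0,0,0.2,1.6,0,0,0,0,0.3,2,0,0,0,0]' | grep -E "eef_pos|^force:"
python3 -c "
from h import *
lid()
print(np.mean([status.read_state()['force'] for _ in range(5)],0))"
```

```text
eef_pos: [0.5516, 0.107, 0.0549]
force: [-0.0, -0.9, -0.1]
eef_pos: [0.5525, 0.1118, 0.055]
force: [0.1, -1.7, 0.9]
eef_pos: [0.5528, 0.1137, 0.0549]
force: [-0.3, -0.8, 0.2]
axis bx 0.2858823944983465 by [-0.58219059 -0.52541822 -0.47137127] ztop 0.1237953906048017
yaw err (slope) -0.0003645685893777209
((288.33880615234375, -527.3956298828125), (78.58126831054688, 112.87738037109375), 0.004609339404851198)
[-0.70982713 -0.70365991  0.59362284]
```

Only 2–4 mm remain. I feel for the panel in sub-millimetre steps.

```bash

python3 -m creep '[0,0.2,0,0,0,0,0,0.4,0,0,0,0,0.1,0.6,0,0,0,0,0.1,0.8,0,0,0,0,0.1,0.8,0,0,0,0]' | grep -E "eef_pos|^force:"
python3 -m creep '[0,0.2,0,0,0,0,0,0.4,0,0,0,0,0.1,0.6,0,0,0,0,0.1,0.8,0,0,0,0,0.1,0.8,0,0,0,0]' | grep -E "eef_pos|^force:"
python3 -m creep '[0,0.2,0,0,0,0,0,0.4,0,0,0,0,0.1,0.6,0,0,0,0,0.1,0.8,0,0,0,0,0.1,0.8,0,0,0,0]' | grep -E "eef_pos|^force:"
```

```text
eef_pos: [0.5528, 0.1146, 0.0549]
force: [-0.3, -1.9, 0.6]
eef_pos: [0.5529, 0.1153, 0.0549]
force: [-0.1, -0.9, 1.0]
eef_pos: [0.553, 0.1156, 0.0547]
force: [-2.1, -4.6, 1.9]
```

```bash

python3 -m creep '[0,0.2,0,0,0,0,0,0.4,0,0,0,0,0.1,0.6,0,0,0,0,0.1,0.6,0,0,0,0,0.1,0.6,0,0,0,0]' | grep -E "eef_pos|^force:"
python3 -c "
from h import *
lid()"
```

```text
eef_pos: [0.5531, 0.1156, 0.0545]
force: [-2.5, -6.7, 4.1]
axis bx 0.28745195046829997 by [-0.58187057 -0.52533937 -0.47121799] ztop 0.12366924766109612
yaw err (slope) -0.003789292441297315
((289.8233947753906, -527.1070556640625), (112.66180419921875, 79.36219024658203), 89.49051666259766)
```

There is firm contact: the TCP stalled at y = 0.1156 and force rose to −6.7 N including friction. I back off gently.

```bash

python3 -m creep '[0,-0.5,0,0,0,0,-0.1,-1,0,0,0,0,-0.2,-1.5,0,0,0,0,-0.3,-2,0,0,0,0,-0.5,-3,0,0,0,0]' | grep -E "eef_pos|^force:"
python3 -m creep '[-0.8,-5,0,0,0,0,-1.5,-10,0,0,0,0,-3,-20,0,0,0,0,-4.5,-30,0,0,0,0,-6,-40,0,0,0,0]' | grep -E "eef_pos|^force:"
python3 - <<'E'
from h import *
im=lid(); save(im,"t4.png",(60,110,260,260),4); print(status.read_state()["t"])
E
```

```text
eef_pos: [0.5522, 0.1149, 0.0553]
force: [0.8, -0.0, 0.4]
eef_pos: [0.5466, 0.0722, 0.0547]
force: [0.8, -0.2, 0.5]
axis bx 0.28688426929872385 by [-0.58179966 -0.52574434 -0.47116204] ztop 0.12367659588029263
yaw err (slope) 0.0033347813820006865
((289.91876220703125, -527.057373046875), (78.35848999023438, 112.73697662353516), 0.10151248425245285)
19.5
```

View pics/t4.png

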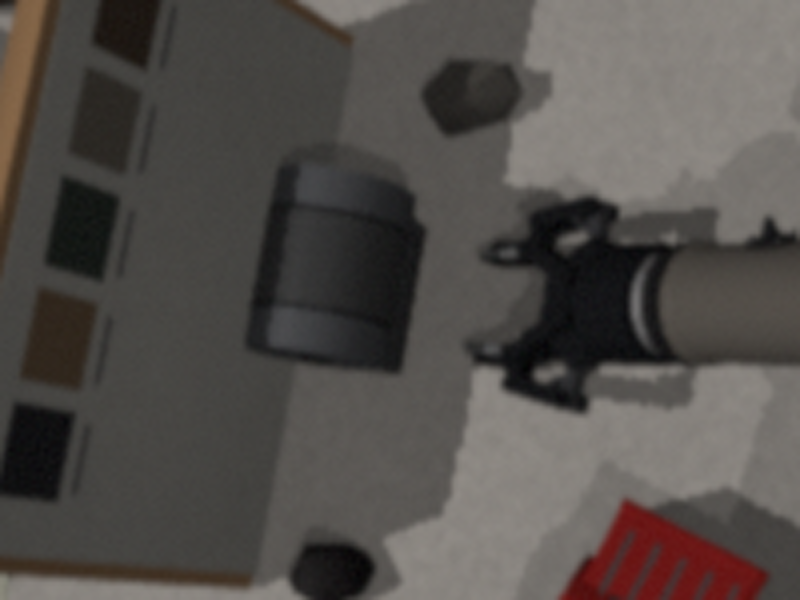

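The caddy stands square against the panel foot, at (250–425, 160–370). The fingers are clear and the rocks have not moved. I hand in.

```bash
python3 -c "
from workcell import ticket
print(ticket.close_job())"
```

```text
the job is handed in; nothing more can be done
None
```

I stood the caddy up off the board, slid it square against the panel's foot until the arm felt contact, and handed the job in at 19.5 s. The hand-in returned no verdict, and the 6 N limit on the board may have been close: the last push read 6.7 N at the wrist, including the 1.5–2.5 N it takes to slide the caddy.

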